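Unload the drive tray for transport

TASK

Take the pull hook, put its tip down into the finger hole of the storage unit's drive tray, pull the tray all the way out with it, and put the hook back on the mat. Move every drive module from the tray onto the transport base in one stack, each the right way round so that it drops fully down over the key of the one below, then push the empty tray fully home. Leave the router, the mug and the network switch where they are.

Things in the scene. Friction and masses are not known exactly. Their poses are not given: they have to be found in the camera images.
- unit: The storage unit: a flat dark steel box standing fixed on the table, 276 wide (y) x 210 deep (x) x 100 high. Origin on the table under the middle of its front face (the face with the tray, turned to the robot); its +x points into the unit, y along the front, z up.
- tray (a joint): How far the drive tray is pulled out of the unit, m: 0 fully shut, 0.13 fully out (end stop), where its whole inside is clear of the unit. It slides level along the unit's -x, straight out of the front towards the robot, with about 2.5 N of friction, and stays where it is left.
- tray_in (a point): Middle of the grey tray's inside floor, 30 above the table, moving with it; axes as the unit's. Inside 108 long (x), in five cells side by side, 50 apart (y = -100, -50, 0, 50, 100 from here), each 47 wide with dividers 12 high. A module lies in its cell with its +x the unit's +x, within 3 mm and 0.02 rad.
- tray_hole (a point): Middle of the finger hole, at the top face of the tray's pull tab, 35 above the table. The black tab sticks out level from the middle of the tray's front panel: 40 long, 46 wide, 5 thick, free air beneath. The hole goes straight down through it, 24 across, its centre 19 in front of the panel face. Moves with the tray. Axes as the unit's.
- tray_front (a point): Middle of the outer face of the tray's front panel (260 wide, from 23 to 89 above the table), 65 above the table; push here to shut the tray. Moves with the tray. Axes as the unit's. The pull tab sticks out of the panel below this point.
- hook: The pull hook, 140 g: a wooden handle 100 long (x) x 26 wide (y) x 22 high, origin at the centre of the handle's underside, z up as it lies. From its +x end a steel rod of 7 diameter, its axis 17.5 over the underside, runs forward to x = 112 and there bends straight down, ending level with the handle's underside. It starts on the mat, right way up.
- hook_tip (a point): Lower end of the pull hook's bent-down tip, in the hook's frame at x = 112, y = 0, z = 1. Axes as the hook's.
- base: The transport base: a loose grey plate 126 (x) x 84 (y) x 12 high, 600 g, on the table. Origin at the centre of its underside. On its top is a raised black key like the one on each drive module.
- base_key (a point): Middle of the base's raised key: 40 long (x), 12 wide (y), 10 high, top edges bevelled, its centre at x = -10, y = 0 in the base's frame; this point is half-way up it, 17 over the underside. Axes as the base's.
- mat: Flat dark rubber mat fixed on the table, 250 (x) x 160 (y) x 4 thick, origin at the centre of its underside. The pull hook's place.
- router: Bystander: black router tower, 115 x 42, 186 high, beside the unit. Origin at the centre of its underside. Leave alone.
- mug: Bystander: white mug, 80 across, 92 high, origin at the centre of its underside. Leave alone.
- switch: Bystander: flat grey network switch, 85 x 155 x 27, origin at the centre of its underside. Leave alone.
- module1: Drive module (3 to 5 of the 5 are present): aluminium block 90 long (x), 44 wide (y), 24 high, 160 g, origin at the centre of its underside, where a pocket 46 x 16, 12 deep lies under the rib. Stacked the same way round, pocket over key, they sit flat, 24 apart, the first on the base's top face; end for end they do not fit. Starts in a cell of the tray, hidden in the shut unit.
- module1_key (a point): Middle of module1's rib: 40 long (x), 12 wide (y), 10 high over the module's top face (the topmost 3 bevelled to 37 x 9.5); at x = -10, y = 0, z = 29 in the module's frame, half-way up the rib. The place to grip it. Axes as the module's.
- module2: Drive module like module1 (may be absent).
- module2_key (a point): Middle of module2's rib, as for module1.
- module3: Drive module like module1 (may be absent).
- module3_key (a point): Middle of module3's rib, as for module1.
- module4: Drive module like module1 (may be absent).
- module4_key (a point): Middle of module4's rib, as for module1.
- module5: Drive module like module1 (may be absent).
- module5_key (a point): Middle of module5's rib, as for module1.
There are look-alikes about, which are no part of the job. There is more than one size of the hook; the one meant has the size given above.

How it is judged:
By the outcome, as a careful person would: the job done as asked, in the order asked, and still so for the second after the job is handed in, with the robot touching nothing.
Of module1, module2, module3, module4, module5 only 3 to 5 are there at a start; the rules pass over those that are not, and their reading is None.
At some moment in a run one of hook, base may be knocked a few centimetres aside while the robot is not near it.
It also fails if it takes over 210 s, if anything falls off the work surface, if the arm or the gripper's body presses on something with over 40 N, if the wrist force passes 120 N, or if a joint passes its speed limit or range.

ROBOT

A 7-joint arm with a two-finger parallel gripper is mounted at the origin on the work surface. World frame = base frame: x ahead of the robot, y to its left, z up, the work surface at z = 0. Lengths are in m, angles in rad, forces in N, time in s.
With the tool pointing down it reaches from about 0.35 to 0.9 m from the base axis. Payload 19.9 kg.
Tool frame: the origin (TCP) lies between the finger pads; the fingertips stand 19 mm ahead of it and the grasp point (between the pads) is the TCP; z points along the fingers, y is the line along which they close (so a half turn about z gives the same grasp; the last joint's range is limited). The gripper opens to 94 mm and grips with 3 to 60 N. Pads are 16 mm wide; open, the fingers measure 119 mm over their backs; the gripper's body (75 mm by 177 mm) begins 78 mm behind the grasp point.
Start: joints at [1.165, 0.417, -0.01, 1.614, 0.005, 1.111, -0.053], TCP at [0.223, -0.584, 0.224] pointing down, gripper open.
Joint ranges: [-2.81, 2.81], [-0.39, 2.02], [-1.27, 1.25], [0.06, 2.57], [-1.19, 4.33], [0.19, 2], [-2.82, 2.82]. Speed limits (rad/s): [1.89, 1.89, 2.39, 2.39, 3.01, 3.01, 3.01].

INTERFACE

Orientations are given as a 3x3 rotation matrix whose columns are the frame's x, y, z axes.
In Python, from rig import robot gives the robot as it stands. Calls block until the motion is done:
- robot.move_ptp(position, orientation): joint-space move of the TCP to a pose.
- robot.move_linear(position, velocity=0.15, frame=None, threshold=None): straight line of the TCP; frame=None keeps the orientation; velocity is the mean speed in m/s. With threshold (N) it stops when the force on the tool has changed by that much, and returns True; else False.
- robot.goto_joints(angles): joint-space move.
- robot.gripper_to(opening): finger opening in m; the grip force is fixed at half the most; returns when the fingers have stopped.
- robot.pause(seconds).
- robot.ik(position, orientation): joint angles nearest the present ones, or None.
- robot.get_state(): the state.
- robot.grab_frame(name): name is "scene" or "side" or "wrist"; returns the picture (384x512x3 uint8, red, green, blue); there is no depth.
- robot.camera_info(name): a dict with "fx", "fy", "cx", "cy" (pixels), "rvec" (rotation vector, rad) and "tvec" (3), from world to camera coordinates, as OpenCV has them. Camera axes: x right, y down, z forward; pixel columns grow to the right and rows downward; lengths in m; the calibration is good to about 2 mm. A picture is of the moment at which its call begins: read the wrist's pose just before it. camera_info takes no time and is no camera call; for the wrist camera it gives the pose at the moment of the call.
A pose or a line that the arm cannot do raises robot.PlanningError and nothing moves.
- robot.sign_off(): hands the job in; it is judged then, once.
The state is a dict: "time": time; "qpos": joint angles; "joint_vel": joint speeds; "effort": joint torques, N m; "ee_pos": TCP position; "tool_rot": TCP orientation; "force": force on the tool from outside, world axes, zero at the start; "moment": the same for the moment, N m; "opening": finger opening in m; "grasp_force": force on a finger pad.
Only numpy, scipy, OpenCV 4.12 (cv2) and the standard library are available. Lean on these libraries where they do the work, as an engineer would, in place of code of your own. Each camera call takes 0.05 s, during which the arm holds its last target. There are 200 camera calls.

## Working session

There is one attempt and no reset: what is moved stays moved. The work goes in short steps, each a Python script; the robot and the scene stay as the last script left them, time stands still between calls to the robot, and variables do not carry over. Pictures are saved under pics/ and viewed, at most 14 in all, crops included, and the job is handed in when it is done.

```bash
ls; mkdir -p pics; python3 - <<'E'
from rig import robot
import cv2
for n in ("scene","side"):
    im=robot.grab_frame(n); cv2.imwrite(f"pics/{n}0.png",cv2.resize(im[:,:,::-1],(800,600),interpolation=cv2.INTER_CUBIC))
    print(n,robot.camera_info(n))
E
```

```text
pics
scene {'fx': 403.47148782740527, 'fy': 403.47148782740527, 'cx': 255.6081942010438, 'cy': 185.01791362454992, 'rvec': array([ 1.92198811,  1.91166651, -0.52845281]), 'tvec': array([ 0.08039602, -0.37928525,  1.51280171])}
side {'fx': 478.18079054832054, 'fy': 478.18079054832054, 'cx': 252.66629053976854, 'cy': 196.90397972184476, 'rvec': array([ 0.81074866, -2.36934033,  1.27963423]), 'tvec': array([0.33994191, 0.25562378, 1.02494565])}
```

View pics/scene0.png

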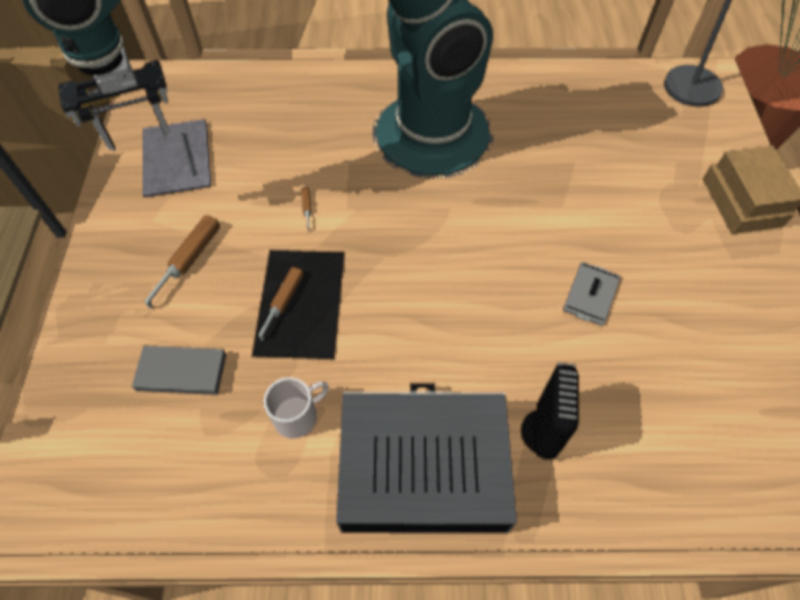

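View pics/side0.png

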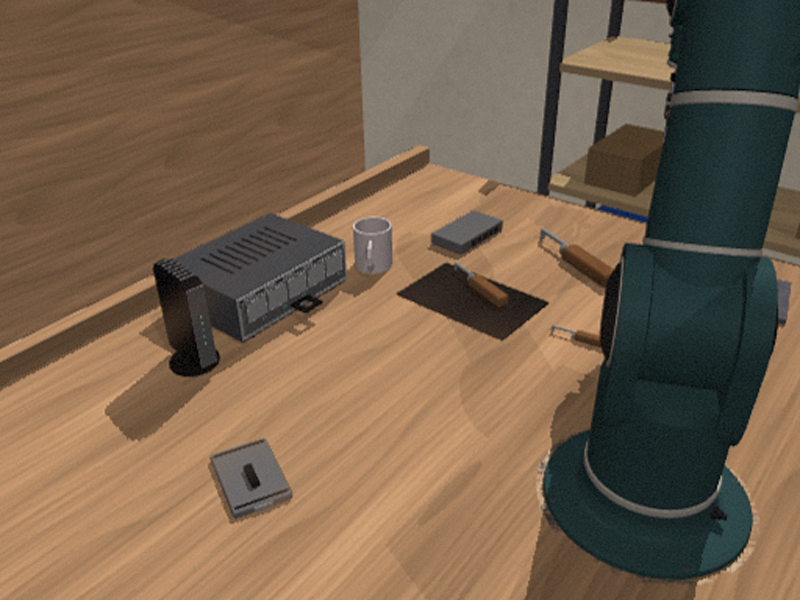

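The scene view shows the mat with the hook (handle at about 288,288, tip at 263,336), the tray tab at (422,387), the base at (593,293) with its key at (595,287), and the unit's front top edge at row 394 from (343) to (507). The hook on the mat has look-alikes beside it: one larger and one smaller.

```bash
cat > h.py <<'E'
from rig import robot
import numpy as np, cv2
def down(yaw): # tool x axis at yaw, z down; y = closing line
    c,s=np.cos(yaw),np.sin(yaw); return np.array([[c,s,0],[s,-c,0],[0,0,-1.]])
def ray(info,uv,z):
    K=np.array([[info['fx'],0,info['cx']],[0,info['fy'],info['cy']],[0,0,1]])
    R=cv2.Rodrigues(info['rvec'])[0]; t=info['tvec']
    d=R.T@np.linalg.solve(K,[uv[0],uv[1],1]); c=-R.T@t
    return c+d*(z-c[2])/d[2]
def proj(info,p):
    K=np.array([[info['fx'],0,info['cx']],[0,info['fy'],info['cy']],[0,0,1]])
    return cv2.projectPoints(np.array(p,float).reshape(-1,3),info['rvec'],info['tvec'],K,None)[0].reshape(-1,2)
def shot(name,fn,crop=None,scale=800/512):
    info=robot.camera_info(name); im=robot.grab_frame(name)
    if crop: im=im[crop[1]:crop[3],crop[0]:crop[2]]
    cv2.imwrite(fn,cv2.resize(im[:,:,::-1],None,fx=scale,fy=scale,interpolation=cv2.INTER_CUBIC))
    return info
E
python3 - <<'E'
from h import *
np.set_printoptions(precision=4,suppress=True)
s=robot.camera_info("scene")
for n,u,v,z in [("handle a",298,268,.026),("handle b",276,310,.026),("tip",263,336,.006),("tab",422,387,.035),("unitL",343,394,.1),("unitR",507,394,.1),
 ("base1",583,263,.012),("base2",621,273,.012),("base3",605,323,.012),("base4",565,311,.012),("keytop",599,279,.022),("keybot",592,294,.022),
 ("mat",269,251,.004),("mat",345,252,.004),("mat",334,357,.004),("mat",253,356,.004),("mugc",291,395,.092),("router",567,370,.186)]:
    print(n,ray(s,(u/1.5625,v/1.5625),z))
w=robot.camera_info("wrist");st=robot.get_state()
R=cv2.Rodrigues(w['rvec'])[0]
T=st['tool_rot']
print(st['ee_pos'],T, "cam in tool",T.T@(-R.T@w['tvec']-st['ee_pos']),T.T@R.T,w['fx'],w['cx'],w['cy'])
E
```

```text
handle a [ 0.406  -0.2886  0.026 ]
handle b [ 0.5034 -0.3241  0.026 ]
tip [ 0.5499 -0.3482  0.006 ]
tab [ 0.6689 -0.0431  0.035 ]
unitL [ 0.7071 -0.1793  0.1   ]
unitR [0.7086 0.0974 0.1   ]
base1 [0.3879 0.2974 0.012 ]
base2 [0.4128 0.3714 0.012 ]
base3 [0.5281 0.3187 0.012 ]
base4 [0.501  0.2443 0.012 ]
keytop [0.4332 0.3202 0.022 ]
keybot [0.4682 0.3004 0.022 ]
mat [ 0.3488 -0.3572  0.004 ]
mat [ 0.3523 -0.1968  0.004 ]
mat [ 0.5943 -0.2084  0.004 ]
mat [ 0.5914 -0.3633  0.004 ]
mugc [ 0.7053 -0.2683  0.092 ]
router [0.7027 0.1799 0.186 ]
[ 0.2229 -0.5836  0.2239] [[ 0.9342  0.3568 -0.0005]
 [ 0.3568 -0.9342  0.0009]
 [-0.0001 -0.0011 -1.    ]] cam in tool [ 0.082   0.0003 -0.1589] [[-0.0013 -0.9592 -0.2829]
 [ 1.     -0.0012 -0.0006]
 [ 0.0002 -0.2829  0.9592]] 325.42428279566406 259.7071155385689 193.06226662029945
```

```bash
python3 - <<'E'
from h import *
np.set_printoptions(precision=3,suppress=True)
for p,y in [((.456,-.306,.2),-.39),((.577,-.043,.06),0),((.64,-.14,.08),0),((.64,.06,.08),0),((.45,.31,.08),-.44),((.69,-.04,.09),0)]:
    for f in (0,np.pi): print(p,y,f,robot.ik(p,down(y+f)))
robot.move_ptp((.43,-.30,.22),down(-.39))
i=shot("wrist","pics/w1.png")
robot.move_ptp((.56,-.04,.25),down(0))
shot("wrist","pics/w2.png")
E
```

```text
(0.456, -0.306, 0.2) -0.39 0 [ 0.576  0.309 -0.049  1.829  0.018  1.004 -1.441]
(0.456, -0.306, 0.2) -0.39 3.141592653589793 [ 0.999  0.359 -0.569  1.815  0.223  1.032  1.524]
(0.577, -0.043, 0.06) 0 0 [ 0.233  0.556 -0.272  1.845  0.206  0.767 -1.72 ]
(0.577, -0.043, 0.06) 0 3.141592653589793 [ 0.522  0.637 -0.659  1.836  0.509  0.844  1.181]
(0.64, -0.14, 0.08) 0 0 [ 0.313  0.635 -0.203  1.635  0.155  0.887 -1.52 ]
(0.64, -0.14, 0.08) 0 3.141592653589793 [ 0.616  0.72  -0.648  1.624  0.503  0.971  1.368]
(0.64, 0.06, 0.08) 0 0 [ 0.134  0.638 -0.382  1.665  0.288  0.895 -1.933]
(0.64, 0.06, 0.08) 0 3.141592653589793 [ 0.412  0.756 -0.803  1.654  0.624  1.006  0.968]
(0.45, 0.31, 0.08) -0.44 0 [-1.081  0.519  0.533  1.94  -0.367  0.779 -2.351]
(0.45, 0.31, 0.08) -0.44 3.141592653589793 [ 0.062  0.669 -0.95   1.902  0.679  0.932 -0.087]
(0.69, -0.04, 0.09) 0 0 [ 0.179  0.683 -0.245  1.527  0.188  0.955 -1.693]
(0.69, -0.04, 0.09) 0 3.141592653589793 [ 0.488  0.793 -0.735  1.514  0.579  1.061  1.184]
```

View pics/w1.png

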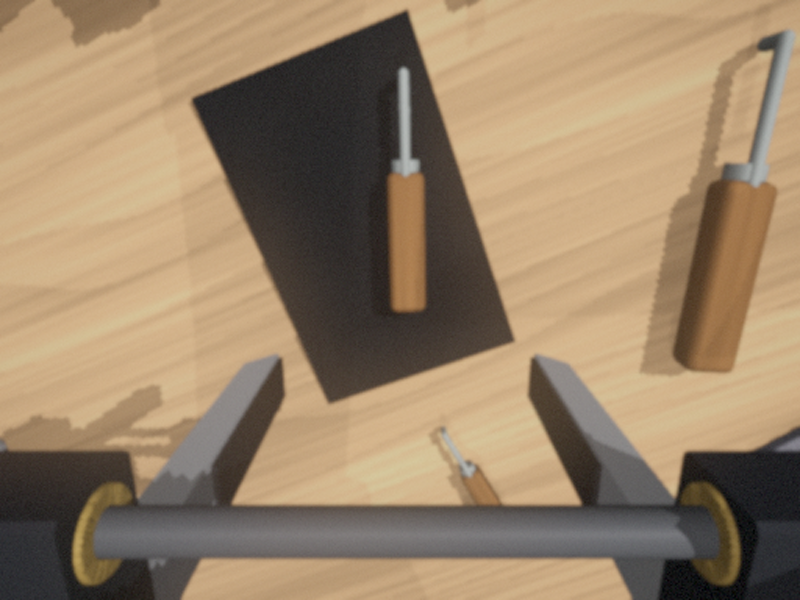

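View pics/w2.png

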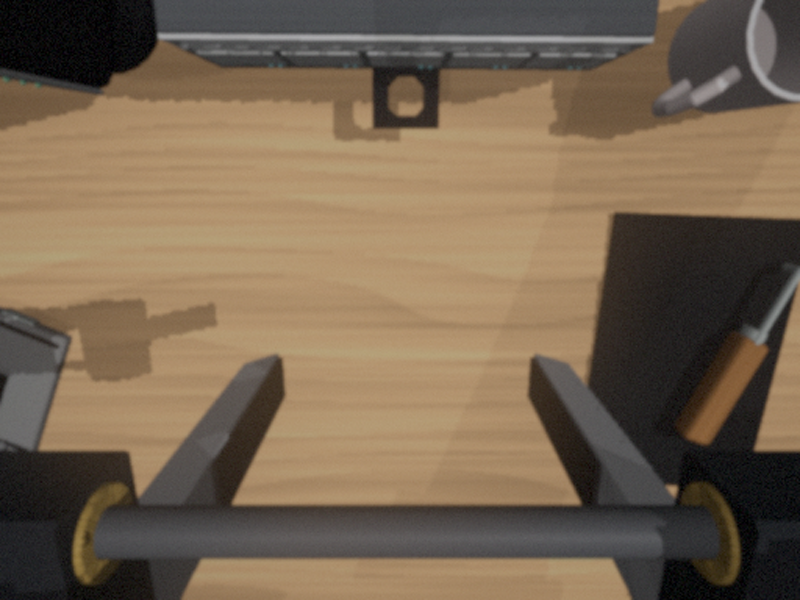

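w1 shows the mat's hook, with its handle running from (407,172) to (408,311) and the rod bend at (403,70). w2 shows the tab's hole at (406,96), the tab's front edge at row 127 and the panel foot at row 69.

```bash
python3 - <<'E'
from h import *
np.set_printoptions(precision=4,suppress=True)
w=robot.camera_info("wrist")
for n,u,v,z in [("hole",406,96,.035),("tabL",374,127,.035),("tabR",439,127,.035),("unitTopL",158,38,.1),("unitTopR",657,40,.1)]: print(n,ray(w,(u/1.5625,v/1.5625),z))
# pose of w1
robot.move_ptp((.43,-.30,.22),down(-.39)); w=robot.camera_info("wrist")
P=lambda u,v,z: ray(w,(u/1.5625,v/1.5625),z)
L=[P(388,176,.026),P(425,176,.026),P(391,309,.026),P(424,309,.026)]
c=np.mean(L,0); d=(L[0]+L[1]-L[2]-L[3])/2; b=P(403.5,70,.0215)
print(L,c,np.linalg.norm(d[:2]),np.arctan2(d[1],d[0])); e=b-c; print(b,np.linalg.norm(e[:2]),np.arctan2(e[1],e[0]))
E
```

```text
hole [ 0.6782 -0.0433  0.035 ]
tabL [ 0.6582 -0.0209  0.035 ]
tabR [ 0.658  -0.0662  0.035 ]
unitTopL [0.7021 0.0928 0.1   ]
unitTopR [ 0.6999 -0.1813  0.1   ]
[array([ 0.4971, -0.3134,  0.026 ]), array([ 0.4877, -0.3366,  0.026 ]), array([ 0.4097, -0.279 ,  0.026 ]), array([ 0.4006, -0.3012,  0.026 ])] [ 0.4488 -0.3075  0.026 ] 0.09396016855486992 -0.38063566506075563
[ 0.5546 -0.3483  0.0215] 0.11338290982918967 -0.36809995652518923
```

```bash
python3 - <<'E'
from h import *
np.set_printoptions(precision=4,suppress=True)
yaw=-.374
robot.move_ptp((.448,-.307,.12),down(yaw))
robot.move_linear((.448,-.307,.026),velocity=.1,threshold=10)
robot.gripper_to(.015)
s=robot.get_state(); print(s['ee_pos'],s['opening'],s['grasp_force'])
robot.move_linear((.448,-.307,.15))
robot.move_ptp((.55,-.043,.15),down(0))
robot.move_linear((.563,-.043,.078))
shot("wrist","pics/w3.png")
print(robot.get_state()['force'],robot.get_state()['time'])
E
```

```text
[ 0.448  -0.3071  0.026 ] 0.025792007426188892 29.999902546405792
[ 0.2874 -1.2913 -1.9795] 9.1667
```

View pics/w3.png

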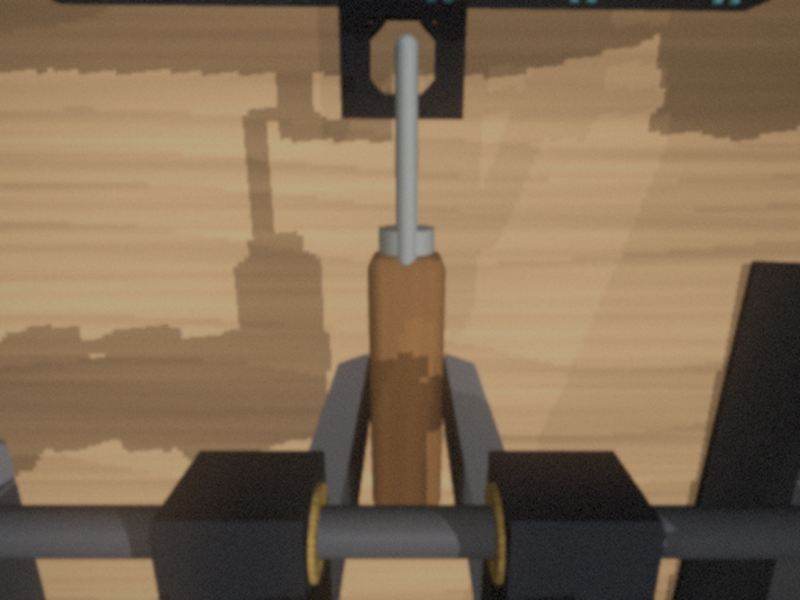

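w3: the hook is held straight. The rod's end is at (407,36), with the hole spanning columns 369–435 and rows 18–97.

```bash
python3 - <<'E'
from h import *
np.set_printoptions(precision=4,suppress=True)
w=robot.camera_info("wrist")
for n,u,v,z in [("hole",402,58,.035),("hl",369,58,.035),("hr",435,58,.035),("ht",402,18,.035),("hb",402,97,.035),("tabf",402,117,.035),("tip outer",407,36,.0735)]: print(n,ray(w,(u/1.5625,v/1.5625),z))
E
```

```text
hole [ 0.6783 -0.0426  0.035 ]
hl [ 0.6784 -0.0305  0.035 ]
hr [ 0.6783 -0.0546  0.035 ]
ht [ 0.6914 -0.0426  0.035 ]
hb [ 0.6651 -0.0425  0.035 ]
tabf [ 0.6581 -0.0425  0.035 ]
tip outer [ 0.678  -0.0443  0.0735]
```

```bash
python3 - <<'E'
from h import *
np.set_printoptions(precision=4,suppress=True)
print(robot.move_linear((.564,-.0415,.047),velocity=.05,threshold=6))
print(robot.get_state()['ee_pos'],robot.get_state()['force'])
print(robot.move_linear((.419,-.0415,.047),velocity=.06,threshold=12))
s=robot.get_state();print(s['ee_pos'],s['force'],s['time'])
shot("scene","pics/s1.png",crop=(150,100,400,300),scale=3)
E
```

```text
False
[ 0.5641 -0.0414  0.0471] [-0.0415 -0.8351 -1.046 ]
True
[ 0.4276 -0.0415  0.0473] [ 3.4853 -0.7148 -0.1888] 11.9833
```

View pics/s1.png

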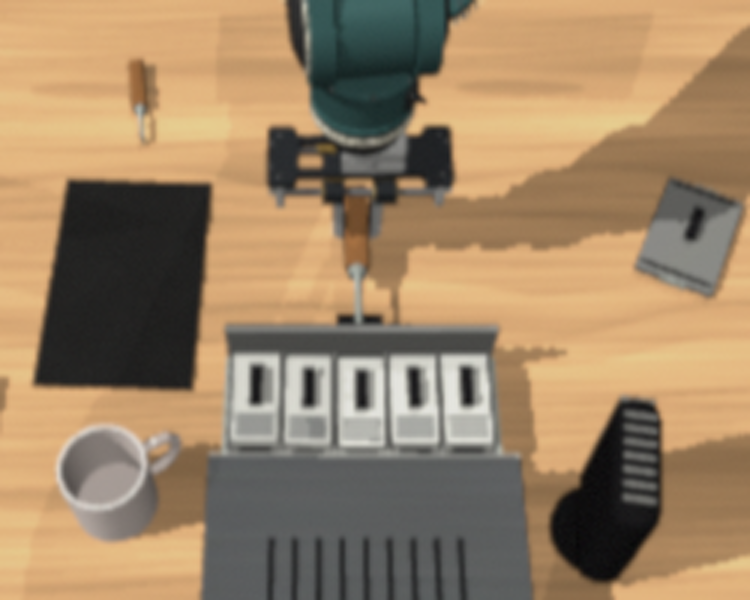

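All five modules are present and the tray is out to its stop. The base's key is at crop (695,222), and the mat is empty.

```bash
python3 - <<'E'
from h import *
np.set_printoptions(precision=4,suppress=True)
robot.move_linear((.432,-.0415,.047),velocity=.05)
robot.move_linear((.432,-.0415,.13))
robot.move_ptp((.448,-.307,.12),down(-.374))
robot.move_linear((.448,-.307,.04))
print(robot.move_linear((.448,-.307,.0255),velocity=.03,threshold=5)); print(robot.get_state()['ee_pos'])
robot.gripper_to(.06)
robot.move_linear((.448,-.307,.15))
robot.move_ptp((.54,-.043,.22),down(0))
shot("wrist","pics/w4.png")
robot.move_ptp((.36,.35,.20),down(-.44))
shot("wrist","pics/w5.png")
print(robot.get_state()['time'])
E
```

```text
True
[ 0.4479 -0.307   0.0258]
19.825
```

View pics/w4.png

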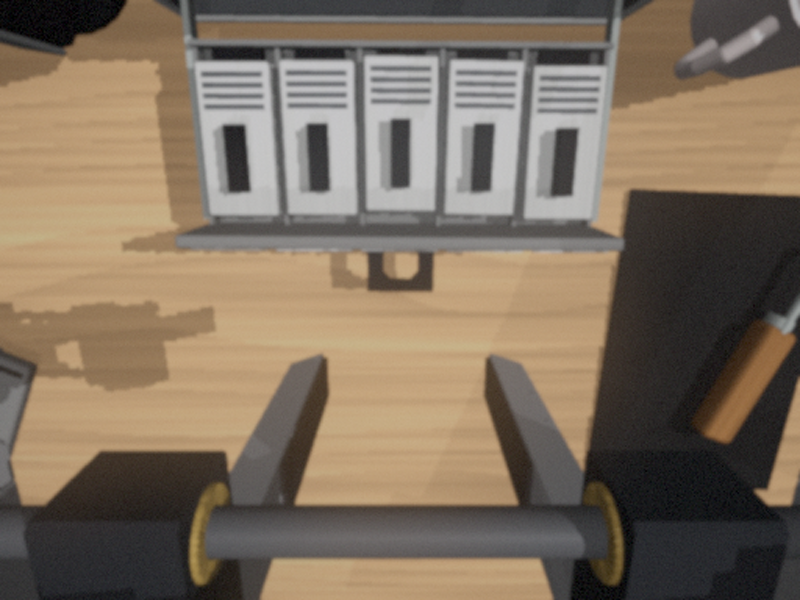

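View pics/w5.png

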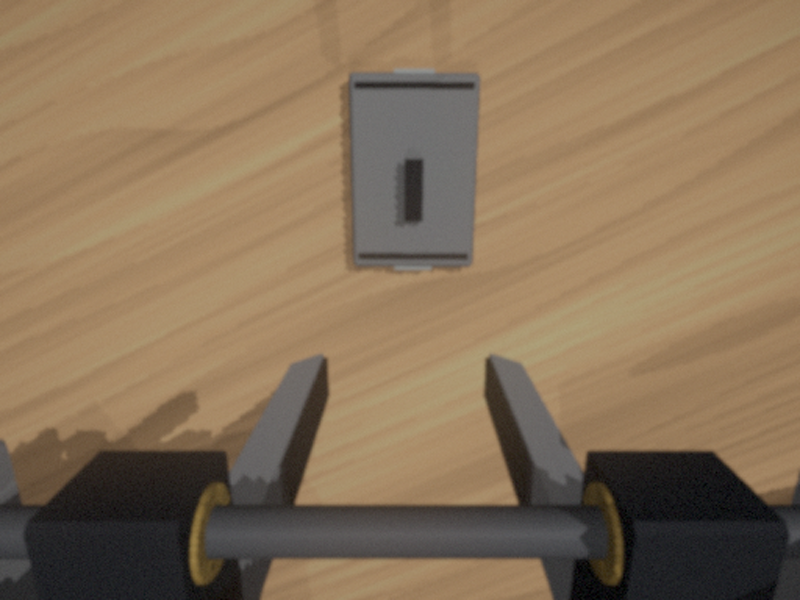

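w4 shows five modules in the tray, with vents at the +x end and ribs at about (236,158), (318,158), (400,154), (482,158) and (565,162). w5 shows the base straight in view at yaw -0.44, with its key at (413,190), offset to -x as expected.

```bash
cat >> h.py <<'E'
OFF=.09; H=.16   # look pose: TCP OFF behind (tool -x) and H over the key top
def key(guess,yaw,ztop,look=True):
    """black key nearest the guess -> (x,y), yaw, size (mm)"""
    g=np.array(guess)
    if look:
        p=g-OFF*np.array([np.cos(yaw),np.sin(yaw)])
        robot.move_ptp((p[0],p[1],ztop+H),down(yaw)); robot.pause(.15)
    info=robot.camera_info("wrist"); im=robot.grab_frame("wrist")
    px=proj(info,[g[0],g[1],ztop])[0]
    gray=cv2.cvtColor(im,cv2.COLOR_RGB2GRAY); r=55
    u0,v0=np.maximum(np.round(px).astype(int)-r,0); roi=gray[v0:v0+2*r,u0:u0+2*r]
    m=cv2.resize(roi,None,fx=4,fy=4,interpolation=cv2.INTER_CUBIC)
    m=(m<58).astype(np.uint8); best=None
    for c in cv2.findContours(m,cv2.RETR_EXTERNAL,cv2.CHAIN_APPROX_NONE)[0]:
        if cv2.contourArea(c)<1000: continue
        box=cv2.boxPoints(cv2.minAreaRect(c))
        W=np.array([ray(info,((q[0]+.5)/4-.5+u0,(q[1]+.5)/4-.5+v0),ztop)[:2] for q in box])
        e1,e2=W[1]-W[0],W[2]-W[1]; L=e1 if np.linalg.norm(e1)>np.linalg.norm(e2) else e2
        if L@[np.cos(yaw),np.sin(yaw)]<0: L=-L
        sz=sorted([np.linalg.norm(e1)*1e3,np.linalg.norm(e2)*1e3])
        if not(6<sz[0]<18 and 30<sz[1]<50): continue
        d=np.linalg.norm(W.mean(0)-g)
        if best is None or d<best[0]: best=(d,W.mean(0),np.arctan2(L[1],L[0]),np.round(sz,1))
    if best is None: cv2.imwrite("pics/fail.png",cv2.cvtColor(im,cv2.COLOR_RGB2BGR)); raise SystemExit("no key found")
    return best[1:]
E
python3 - <<'E'
from h import *
np.set_printoptions(precision=4,suppress=True)
w=robot.camera_info("wrist"); g=ray(w,(413/1.5625,190/1.5625),.022); print(g)
print(key(g[:2],-.44,.022))
robot.move_ptp((.45,.1,.3),down(-.2))
for y in (.057,-.043,-.143): print(key((.63,y),0,.064))
E
```

```text
[0.4114 0.3194 0.022 ]
(array([0.411 , 0.3201]), np.float64(-0.4579657689034994), array([10.9, 38.4]))
(array([0.6185, 0.0577]), np.float64(0.0038594054258564527), array([ 8.1, 35.5]))no key found
```

```bash
python3 - <<'E'
import cv2,numpy as np
g=cv2.imread("pics/fail.png",0); np.set_printoptions(linewidth=250)
v,u=np.unravel_index(g[60:160,200:320].argmin(),(100,120)); print(v+60,u+200)
print(g[70:150:6,225:300:3])
w=cv2.cvtColor(cv2.imread("pics/w5.png"),cv2.COLOR_BGR2GRAY); print(w[190,360:470:4])
E
```

```text
82 204
[[164 195 156  93 122 195 197 196 197 194 196 194 192 193 190 188 188 189 187 179  97  90 167 171 153]
 [196 197 157  94 120 195 195 195 194 193 167 159 166 161 183 188 189 190 190 178  96  96 173 186 186]
 [197 196 158  97 122 193 196 174 152 148  78  63  62  62 166 188 189 190 188 178  98  96 178 187 187]
 [196 195 160  97 119 194 194 189 154 150  80  64  63  72 171 188 188 188 188 174  98 100 178 188 185]
 [197 196 160  97 115 193 196 188 151 147  73  65  62  67 170 190 189 188 188 160  99 110 181 186 178]
 [196 196 167  94 114 190 195 188 151 145  73  63  63  67 173 189 188 186 187 151  94 111 184 185 177]
 [195 196 168  98 120 190 194 188 151 146  72  63  65  66 176 194 187 188 185 145  96 121 182 185 178]
 [195 195 173  95 113 192 192 186 151 147  74  64  61  70 174 193 187 185 188 142  96 129 183 183 175]
 [193 195 175  94 116 192 194 186 148 143  77  66  70  81 188 195 185 186 186 142  94 140 184 175 137]
 [186 187 176  99 107 184 184 185 186 185 185 187 187 184 187 187 185 183 187 128  95 144 183 182 178]
 [186 186 176  97 110 183 185 186 187 184 186 187 188 186 187 188 186 184 186 119  94 152 183 183 186]
 [170 169 156 109 102 105 104 109 117 108 102 105 106 113 111 107 104 107 105  90  98 146 169 168 170]
 [ 98  86  89 107 114 113 110 109 113 111 114 112 116 112 114 110  92  91  89 113 119 118 119 122 120]
 [ 83  82  80  83  79  79  85  82  82  79  80  81  81  80  80  81  82  83  82  83  84  82  82  84  80]]
[113 113 113 113 113 113 112 113 112  95  86  65  42  45  45  53 105 112 114 113 112 115 112 113 114 113 112 115]
```

```bash
sed -i 's/look=True):/look=True,thr=105):/; s/m<58/m<thr/' h.py; python3 - <<'E'
from h import *
np.set_printoptions(precision=4,suppress=True)
for y in (-.143,-.093,-.043,.007,.057): print(key((.62,y),0,.064))
print(key((.411,.32),-.44,.022,thr=68))
print(robot.get_state()['time'])
E
```

```text
(array([ 0.6151, -0.1417]), np.float64(-0.011473583725540889), array([10. , 37.5]))
(array([ 0.618 , -0.0915]), np.float64(-0.03272724855284853), array([10.4, 37.9]))
(array([ 0.6204, -0.0418]), np.float64(-0.0008467717466250886), array([10.5, 38.2]))
(array([0.6182, 0.0083]), np.float64(-0.0010003509550010645), array([11., 39.]))
(array([0.6178, 0.0581]), np.float64(-0.018668793441660447), array([11.3, 38.7]))
(array([0.4108, 0.3202]), np.float64(-0.4381744644789624), array([11.7, 39.2]))
27.4
```

```bash
cat >> h.py <<'E'
def place(k,mod,base,byaw):
    """pick the module with its key near mod, put it on level k; base = key guess"""
    np.set_printoptions(precision=4,suppress=True)
    c,_,sz=key(mod,0,.064); print("mod",c,sz)
    robot.gripper_to(.035)
    robot.move_linear((c[0],c[1],.12)); robot.move_linear((c[0],c[1],.0748),velocity=.06,threshold=8)
    robot.gripper_to(0); s=robot.get_state(); print("grip",s['ee_pos'],s['opening'],s['grasp_force'])
    if s['opening']<.008: raise SystemExit("missed")
    zt=.022+.024*k
    robot.move_linear((c[0],c[1],max(.18,zt+H)))
    b,y,sz=key(base,byaw,zt,thr=68 if k==0 else 105); print("base",b,y,sz)
    if abs(y-byaw)>.05: raise SystemExit("turned")
    zp=.0748-.030+.012+.024*k
    robot.move_ptp((b[0],b[1],zp+.03),down(byaw))
    hit=robot.move_linear((b[0],b[1],zp+.0005),velocity=.04,threshold=6)
    s=robot.get_state(); print("placed",hit,s['ee_pos'][2]-zp,s['force'])
    if s['ee_pos'][2]-zp>.003: raise SystemExit("not down")
    robot.gripper_to(.035)
    robot.move_linear((b[0],b[1],max(zp+.08,.18)))
    print(robot.get_state()['time']); return b
E
python3 - <<'E'
from h import *
b=place(0,(.618,.058),(.411,.320),-.44)
print(key(b,-.44,.046))
shot("wrist","pics/w6.png")
E
```

```text
mod [0.6177 0.0581] [11.4 38.7]
grip [0.6178 0.0581 0.0749] 0.011370923740106736 29.99802678823471
base [0.4107 0.3203] -0.43800138632838304 [11.7 39.6]
placed True 0.00011164230874012582 [-1.5979 -0.8228  7.8841]
37.5
(array([0.4104, 0.3197]), np.float64(-0.4379697768545853), array([11.7, 39.4]))
```

View pics/w6.png

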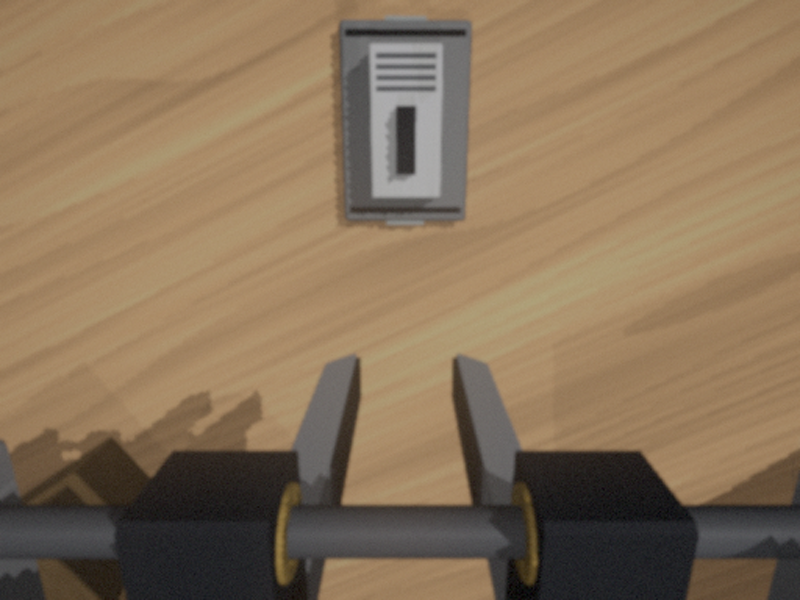

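The first module sits squarely on the base, vents at +x and rib at (406,140). I'll stack the other four.

```bash
python3 - <<'E'
from h import *
b=(.4105,.320)
for k,y in enumerate((.008,-.042,-.092,-.142),1):
    b=place(k,(.618,y),b,-.438)
robot.move_ptp((.50,-.043,.25),down(0))
shot("side","pics/side1.png")
E
```

```text
mod [0.6179 0.0083] [11.2 38.6]
grip [0.618  0.0083 0.0749] 0.01143456861135502 29.99731332063675
base [0.4104 0.32  ] -0.46350608350548994 [11.8 39.5]
placed True 8.452081642057463e-05 [-1.9734  0.0724  7.8122]
48.2833
mod [ 0.6205 -0.0416] [10.7 38.2]
grip [ 0.6206 -0.0416  0.075 ] 0.011691604652537433 29.995075464248657
base [0.4101 0.3194] -0.4350328081321578 [11.9 39.4]
placed True 0.00010769768127733004 [-0.9648 -0.1711  7.1282]
58.4667
mod [ 0.6179 -0.0916] [10.3 37.8]
grip [ 0.618  -0.0917  0.075 ] 0.011055201410948762 29.981428384780884
base [0.4097 0.319 ] -0.4541359963388444 [11.9 39.4]
placed True 7.059060113606686e-05 [-1.5045  0.5109  7.9749]
69.0167
mod [ 0.6151 -0.1417] [ 9.5 37.1]
grip [ 0.6152 -0.1417  0.0749] 0.011436169676612071 29.998725950717926
base [0.4094 0.3186] -0.45679979697206174 [11.9 39.4]
placed True 7.389612507657795e-05 [-1.3677 -1.3159  7.9847]
80.0
```

View pics/side1.png

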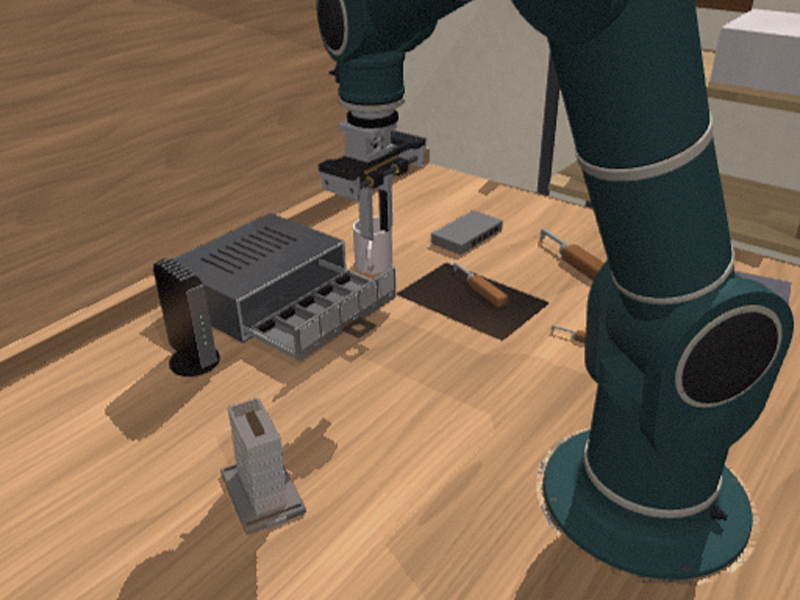

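The stack of five stands flush on the base, the tray is empty and the hook is on the mat.

```bash
python3 - <<'E'
from h import *
np.set_printoptions(precision=4,suppress=True)
robot.gripper_to(0)
robot.move_linear((.52,-.043,.085))
p=.52
print(robot.move_linear((.73,-.043,.085),velocity=.05,threshold=15))
s=robot.get_state();print(s['ee_pos'],s['force'],s['time'])
if s['ee_pos'][0]<.66: print("early stop"); raise SystemExit
print(robot.move_linear((s['ee_pos'][0]+.01,-.043,.085),velocity=.02,threshold=20))
s=robot.get_state();print(s['ee_pos'],s['force'])
robot.move_linear((.60,-.043,.085)); robot.move_linear((.45,-.043,.25))
shot("scene","pics/s2.png"); w=robot.camera_info("wrist")
E
```

```text
True
[ 0.6883 -0.0432  0.0844] [-3.5835 -0.3035  3.7139] 86.325
True
[ 0.6882 -0.0432  0.0839] [-0.8961  0.3628 -0.4019]
```

View pics/s2.png

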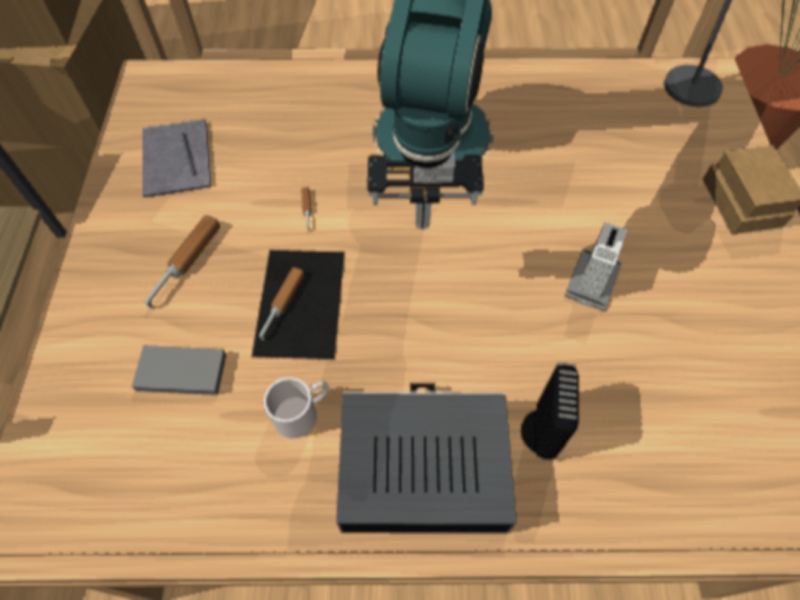

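The tab is back at (422,387), the same pixel as at the start, and two pushes stopped at the same hard end stop. The stack, the hook and the bystanders are all in place.

```bash
python3 -c "
from rig import robot
print(robot.sign_off())"
```

```text
the job is handed in; nothing more can be done
None
```

The job is handed in: I pulled the tray out with the hook and put the hook back on the mat, stacked all five modules flush on the transport base, and pushed the empty tray home to its stop; the router, mug and switch were not moved.

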